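Hang the lens wash basket on the drain hook

ROBOT

A 6-joint arm with a two-finger parallel gripper is mounted at the origin on a cart in front of the work surface, level with it; the furniture and walls round the work are solid. World frame = base frame: x ahead of the robot, y to its left, z up, the work surface at z = 0. Lengths are in m, angles in degrees, forces in N, time in s.
With the tool pointing down it reaches from about 0.4 to 0.825 m from the base axis. Payload 7 kg.
Tool frame: the origin (TCP) lies midway between the tips of the shut fingers; the grasp point (between the pads) lies 19 mm behind it; z points along the fingers, y is the line along which they close (so a half turn about z gives the same grasp; the last joint's range is limited). The gripper opens to 88 mm and grips with 3 to 60 N. Pads are 19 mm wide; open, the fingers measure 130 mm over their backs; the gripper's body (78 mm by 193 mm) begins 47 mm behind the grasp point.
Start: joints at [-55.457, 20.546, 0.682, 0, -70.136, -16.507], TCP at [0.209, -0.642, 0.227] pointing down, gripper open.
Joint ranges: [-176.03, 176.03], [-82.01, 121.73], [-58.28, 71.71], [-173.87, 95.51], [-174.79, -0.11], [-173.66, 173.66]. Speed limits (degrees/s): [136.94, 136.94, 172.46, 180, 180, 180].

INTERFACE

Orientations are given as [roll, pitch, yaw] about the fixed x, y, z axes, in that order (R = Rz(yaw) Ry(pitch) Rx(roll)).
In Python, from plant import ctrl gives the robot as it stands.
- The arm moves only by the tool arm_command, never from a script. Its argument "steps" is a list of rows, each an object with "translation": the shift along the tool's x, y, z in mm, a list of three; "rotation": the turn, a rotation vector about the tool's x, y, z in units of 5 degrees (1.0 is 5 degrees), a list of three; "claw": the finger opening in mm, from 0 to 87.6. In form: [{"translation": [x, y, z], "rotation": [rx, ry, rz], "claw": claw}, ...]. A call has 1 to 5 rows; each row is the pose to reach, as a shift and turn from the pose commanded when the call began, along the tool's axes at that moment; what a row does not reach only later rows make up. A row lasts 1/10 s, in which the tool goes at most 50 mm and 8.59 degrees, less where a joint would pass 70% of its speed; a pose out of reach is approached as far as the arm can. A call with a gripper value outside its range is refused whole. The fingers move at their own pace and stop on an object; the grip force is fixed at half the most. Time passes only in rows, so rows that repeat a pose let the fingers close. It gives the time, the measured TCP pose, the force, the opening and the grip force at its end, in the units of the state.
- ctrl.get_obs(): the state, without advancing time (a new reading comes with each control period).
- ctrl.snapshot(name): name is "scene" or "top" or "wrist"; returns (picture, depth): 420x560x3 uint8, red, green, blue; 420x560 float32, m along the optical axis (not along the pixel's ray), 0 where there is no reading.
- ctrl.calibration(name): a dict with "vertical_fov" (degrees; the focal length in pixels is half the picture's height over the tangent of half this angle, whatever the lens; pixels are square), "cx", "cy" (the principal point, pixels), "rvec" (rotation vector, rad) and "tvec" (3), from world to camera coordinates, as OpenCV has them; the wrist camera has in their place "hand_eye" (4x4, takes a point from camera to tool coordinates, whose origin is the TCP and whose axes are the flange's). Camera axes: x right, y down, z forward; pixel columns grow to the right and rows downward; lengths in m; the calibration is good to about 2 mm. The wrist camera is an equidistant fisheye: a pixel r from the principal point sees the ray r / f radians off the axis. A picture is of the moment at which its call begins: read the wrist's pose just before it. calibration takes no time and is no camera call.
- ctrl.close_job(): hands the job in; it is judged then, once.
The state is a dict: "clock": time; "joint_pos": joint angles; "qvel": joint speeds; "tau": joint torques, N m; "tool_pos": TCP position; "orientation": TCP orientation; "force": force on the tool from outside, world axes, zero at the start; "moment": the same for the moment, N m; "opening": finger opening in m; "gripper_force": force on a finger pad.
Only numpy, scipy, OpenCV 4.12 (cv2) and the standard library are available. Lean on these libraries where they do the work, as an engineer would, in place of code of your own. Each camera call takes 0.05 s, during which the arm holds its last target. There are 200 camera calls.

TASK

The wire basket of cleaned lenses is parked under the riser shelf: pull it out by its blue tab until the whole basket stands clear in front of the shelf, and let go of it there on the table. Then take it by its raised handle, lift it and hang it by the middle of that handle on the red drain hook so that it hangs freely and about level. Leave the swab pot, the brown bottle and the objective can where they stand.

Things in the scene. Friction and masses are not known exactly. Their poses are not given: they have to be found in the camera images.
- basket_centre (a point): Centre of the loose steel wire basket (80 mm in its x, 130 mm in its y, rim 45 mm high, 0.28 kg with four lenses fixed in it), 22.5 mm above its underside. Axes of the basket: z up, x from the blue tab (-x side) to the back wall (+x). It starts standing on the table under the riser, the tab sticking out in front.
- tab_grip (a point): Grip point of the basket's blue pull tab, fixed to the basket, 95 mm from the basket centre along its -x and 40 mm above its underside. The tab is a bar along the basket's x, 14 mm wide (y), 10 mm high, reaching from 40 to 117 mm in front of the basket centre. Axes as the basket. Pinch it across y.
- bail_mid (a point): Centre of the blue crossbar of the basket's fixed raised handle, an arch over the middle of the basket; 110 mm above the underside, straight above the basket centre. The bar lies along the basket's y, 10 x 10 mm in section, 128 mm long between two steel uprights. Clear height from the bar's underside to the basket rim: 60 mm.
- bail: The raised handle (crossbar and two uprights); its origin is at the centre of the basket's underside, axes as the basket. The crossbar's middle must stay free for the 20 mm wide hook, so pinch the bar across the basket's x, some 35 mm to either side of its middle.
- basket: The whole basket; origin at the centre of its underside, axes as above.
- riser_front (a point): Middle of the front edge of the fixed riser shelf's aluminium plate, 151 mm above the table. Axes: z up, x from this edge into the shelf. The plate is 12 mm thick (underside 145 mm up), reaches 160 mm along +x and 110 mm to either side, on four posts 100 mm to either side of its middle. Pull the basket out along -x. At the start the handle is about 30 mm behind this edge.
- hook_seat (a point): Point on top of the red hook, a level strip 20 mm wide (y), 4 mm thick, 200 mm above the table. Axes: z up, x towards the post. From here it runs 50 mm along -x to an upturned lip (top 18 mm above the seat) and 52 mm along +x to a 16 mm post (top 18 mm above the seat). The handle, bar along y, comes on over the lip moving along +x and is let down onto the strip.
- hook_stand: The fixed hook stand; origin at the foot of the post, base plate 110 x 120 x 12 mm round it.
- swab_pot: White pot of cotton swabs, 52 mm across, 101 mm high, loose bystander; origin at its underside.
- bottle_oil: Small amber-brown bottle with black cap, 27 mm across, 65 mm high, loose bystander; origin at its underside.
- objective_can: Black screw-top can with cream lid, 37 mm across, 58 mm high, loose bystander; origin at its underside.
Mind the look-alikes: they are no part of the job. Leave any yellow look-alike of the basket alone.

How it is judged (in metres and radians):
On the way, in this order (a step that is already met when the one before it is completed fails the run):
1. the whole basket stands upright on the table in front of the riser's edge, let go (x of basket_centre in the frame of riser_front below -0.043 m and height (world z) of basket_centre below 0.03 m and angle between basket's own z axis and vertical below 0.1 rad and linear speed of basket below 0.03 m/s and contact force between the fingers and basket below 0.1 N), for 0.2 s.
2. the basket is held by its raised handle, lifted off the table by more than 30 mm (contact force between the fingers and bail above 1 N and height (world z) of basket_centre above 0.0525 m), for 0.2 s.
At the end, for the whole second after the job is handed in: The basket hangs at rest (under 50 mm/s) by its crossbar on the red strip between lip and post: the bar's middle within 30 mm sideways of the strip's middle, its centre -6 to 16 mm above the seat, the basket tilted less than 0.3 rad; the pot, bottle and can within 30 mm of where they stood (contact force between bail and hook_stand above 0.8 N and x of bail_mid in the frame of hook_seat between -0.052 and 0.052 m and y of bail_mid in the frame of hook_seat between -0.03 and 0.03 m and z of bail_mid in the frame of hook_seat between -0.006 and 0.016 m and angle between basket's own z axis and vertical below 0.3 rad and linear speed of basket below 0.05 m/s and distance of each of swab_pot, bottle_oil, objective_can from where it was at the start of the episode below 0.03 m); the robot touches nothing.
It fails at once if a bystander (pot, bottle or can) is moved by more than 30 mm (distance of any of swab_pot, bottle_oil, objective_can from where it was at the start of the episode above 0.03 m).
It also fails if it takes over 56 s, if anything falls off the work surface, if the arm or the gripper's body presses on something with over 40 N, if the wrist force passes 120 N, or if a joint passes its speed limit or range.

## Working session

There is one attempt and no reset: what is moved stays moved. The work goes in short steps, Python scripts to look and compute and a tool call to move; the robot and the scene stay as the last step left them, time stands still between calls to the robot, and variables do not carry over. Pictures are saved under pics/ and viewed, at most 10 in all, crops included, and the job is handed in when it is done.

Besides the shell and the picture viewer there is one more tool, called after "Emit:" as a command line: name --argument value ..., lists and objects as JSON in quotes. arm_command: Moves the arm, as the interface text tells. Its arguments: {"type":"object","properties":{"steps":{"type":"array"}},"required":["steps"]}

```bash
mkdir -p pics; cat > h.py <<'E'
import numpy as np, cv2
from plant import ctrl
from scipy.spatial.transform import Rotation as R
def cam(n):
    c=ctrl.calibration(n); f=210/np.tan(np.radians(c["vertical_fov"])/2); return c,f
def cloud(n,d):
    c,f=cam(n); Rm=cv2.Rodrigues(np.array(c["rvec"],float))[0]; t=np.array(c["tvec"],float).ravel()
    v,u=np.mgrid[:420,:560]
    P=np.stack([(u-c["cx"])/f*d,(v-c["cy"])/f*d,d],-1)
    return (P-t)@Rm
def snap(n,name):
    o=ctrl.get_obs(); p,d=ctrl.snapshot(n); cv2.imwrite(f"pics/{name}.png",p[:,:,::-1]); np.savez(f"pics/{name}.npz",p=p,d=d); return o,p,d
E
python3 - <<'E'
from h import *
for n in("scene","top"):
    o,p,d=snap(n,n+"0"); print(n,ctrl.calibration(n))
print(o)
a=cv2.imread("pics/scene0.png");b=cv2.imread("pics/top0.png")
E
```

```text
scene {'vertical_fov': 44.83737444956433, 'cx': 295.57954120521697, 'cy': 211.41222855793134, 'rvec': array([ 0.78584926, -2.27662205,  1.45620176]), 'tvec': array([0.48493074, 0.22183985, 1.51878178])}
top {'vertical_fov': 56.50793849462536, 'cx': 277.21602783486594, 'cy': 214.92575555863922, 'rvec': array([ 2.08392473, -2.13405203,  0.22548284]), 'tvec': array([0.15798872, 0.54707422, 1.53288753])}
{'clock': 0.05, 'joint_pos': array([-5.54553595e+01,  2.05913505e+01,  6.33196479e-01, -1.90245808e-02,
       -7.01356249e+01, -1.65074272e+01]), 'qvel': array([-0.05753673, -0.0658453 ,  0.0564428 ,  0.00239723, -0.06414264,
        0.0638359 ]), 'tau': array([-7.68411137e-04, -5.84669495e+01,  2.94059461e+01,  7.02598572e+00,
        1.02530365e-02, -7.02073271e-05]), 'tool_pos': array([ 0.20882437, -0.64136943,  0.2256227 ]), 'orientation': array([ 1.79905004e+02, -9.50161327e-03, -1.61969258e+02]), 'force': array([-0.13143605,  0.31918348,  0.44812023]), 'moment': array([-0.00415736, -0.06352493, -0.00583564]), 'gripper_force': 0.0, 'opening': 0.08794826597351335}
```

View pics/scene0.png

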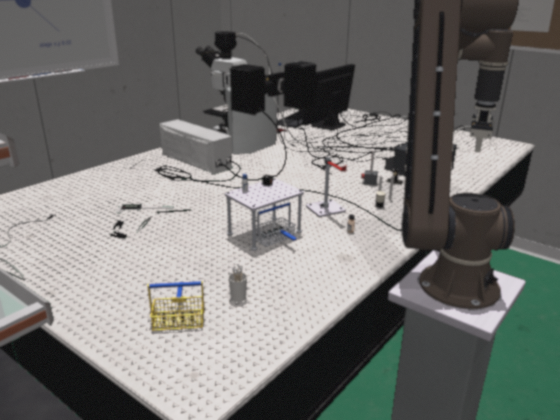

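View pics/top0.png

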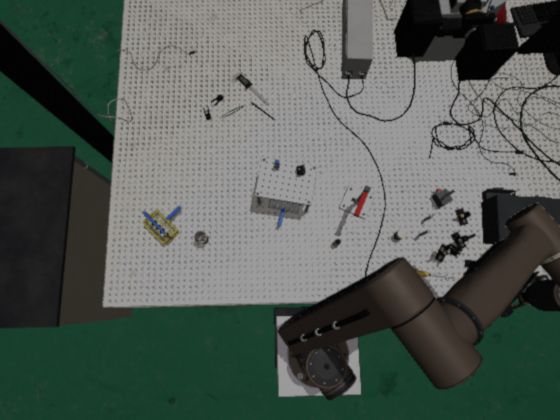

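Scene view: white/aluminium riser at about (263,200), with the steel basket under it and its blue tab at (288,236). The red hook is at (335,165). The yellow look-alike basket at (178,305) is to be left alone. In the top view the riser is at (287,185), the tab at (281,217), the hook at (361,200), the yellow basket at (160,226) and the pot at (201,238).

Candidates for the basket are steel in top (281,210) and yellow in top (160,226). The steel one under the riser fits the description.

```bash
python3 - <<'E'
from h import *
z=np.load("pics/top0.npz");p=z["p"];d=z["d"];W=cloud("top",d)
hsv=cv2.cvtColor(p,cv2.COLOR_RGB2HSV)
def comp(m,box,name,mn=8):
    k=np.zeros_like(m,np.uint8);x0,y0,x1,y1=box;k[y0:y1,x0:x1]=m[y0:y1,x0:x1]
    n,l,s,c=cv2.connectedComponentsWithStats(k.astype(np.uint8))
    for i in range(1,n):
        if s[i,4]>=mn:
            q=W[l==i]; r=cv2.minAreaRect(q[:,:2].astype(np.float32))
            print(name,c[i].round(1),s[i,4],"med",np.median(q,0).round(3),"rect",np.round(r[0],3),np.round(r[1],3),round(r[2],1),"z",q[:,2].min().round(3),q[:,2].max().round(3))
H,S,V=hsv[...,0],hsv[...,1],hsv[...,2]
comp((H>100)&(H<130)&(S>110),(230,130,340,250),"blue")
comp(((H<8)|(H>172))&(S>120),(330,170,400,260),"red")
comp((W[...,2]>.135)&(W[...,2]<.165),(230,130,340,230),"plate",100)
comp((W[...,2]>.02)&(W[...,2]<.13),(230,130,420,280),"low",15)
comp((W[...,2]>.17)&(W[...,2]<.25),(320,150,420,260),"hookz",15)
comp((W[...,2]>.006)&(W[...,2]<.02),(320,150,400,260),"base",15)
c=cv2.resize(p[130:270,220:420],(800,560),interpolation=cv2.INTER_CUBIC);cv2.imwrite("pics/c1.png",c[:,:,::-1])
E
```

```text
blue [276.1 161.9] 8 med [0.72  0.145 0.219] rect [0.72  0.145] [0.008 0.007] 88.4 z 0.214 0.225
blue [280.6 216.8] 46 med [0.548 0.13  0.044] rect [0.545 0.131] [0.011 0.07 ] 75.0 z 0.035 0.053
red [360.6 202.7] 127 med [ 0.561 -0.168  0.2  ] rect [ 0.56  -0.167] [0.018 0.109] 64.8 z 0.063 0.221
plate [285.6 181.4] 2091 med [0.661 0.11  0.157] rect [0.668 0.108] [0.22  0.164] 79.0 z 0.145 0.165
low [356.5 198.7] 44 med [ 0.612 -0.186  0.033] rect [ 0.615 -0.182] [0.024 0.026] 88.4 z 0.022 0.129
low [258.7 199.4] 19 med [0.614 0.219 0.069] rect [0.614 0.219] [0.004 0.012] 10.4 z 0.031 0.119
low [282.1 211.8] 132 med [0.574 0.129 0.044] rect [0.561 0.125] [0.13  0.108] 77.5 z 0.021 0.056
low [306.7 207.4] 20 med [0.574 0.026 0.079] rect [0.575 0.025] [0.012 0.006] 65.3 z 0.028 0.125
low [400.7 233.7] 91 med [ 0.462 -0.352  0.056] rect [ 0.463 -0.354] [0.034 0.036] 8.5 z 0.023 0.065
low [337.  241.8] 44 med [ 0.435 -0.092  0.061] rect [ 0.436 -0.095] [0.025 0.021] 73.5 z 0.021 0.072
hookz [362.  200.3] 186 med [ 0.569 -0.172  0.201] rect [ 0.567 -0.171] [0.022 0.126] 63.9 z 0.19 0.221
base [374.6 160.4] 38 med [ 0.793 -0.282  0.008] rect [ 0.788 -0.285] [0.101 0.02 ] 19.4 z 0.006 0.015
base [382.5 183.5] 19 med [ 0.689 -0.308  0.009] rect [ 0.686 -0.307] [0.065 0.007] 6.8 z 0.006 0.016
base [350.3 198.7] 330 med [ 0.623 -0.166  0.012] rect [ 0.628 -0.171] [0.067 0.119] 64.0 z 0.006 0.02
base [366.9 205.3] 172 med [ 0.594 -0.233  0.012] rect [ 0.592 -0.234] [0.033 0.111] 67.1 z 0.006 0.02
base [377.7 235.4] 18 med [ 0.462 -0.269  0.009] rect [ 0.466 -0.27 ] [0.008 0.055] 62.9 z 0.006 0.014
base [374.1 246.4] 17 med [ 0.42  -0.252  0.009] rect [ 0.419 -0.254] [0.014 0.033] 57.2 z 0.006 0.013
```

View pics/c1.png

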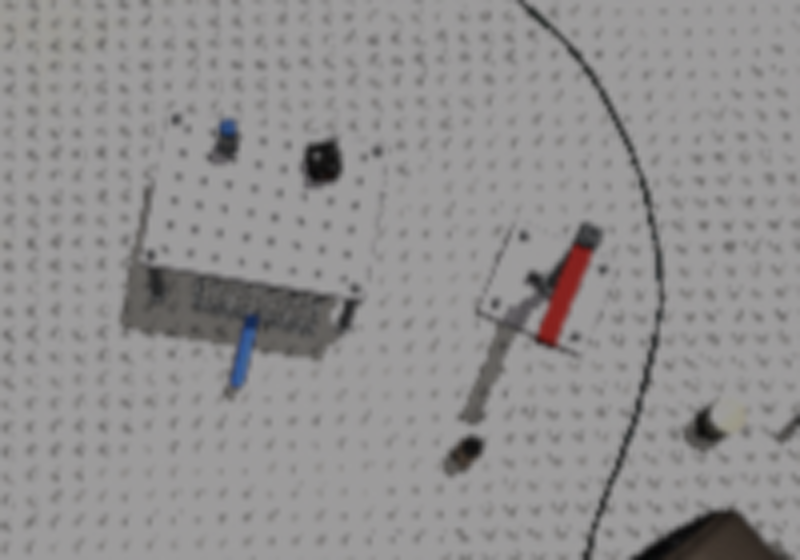

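Confirmed: the steel basket (grey wires, blue tab at crop (243,352)) is the one under the riser, and the red strip hook at crop (567,290) has its lip at lower left. Two helpers next, then the first moves.

```bash
cat >> h.py <<'E'
def go(pos,yaw):
    o=ctrl.get_obs(); A=R.from_euler('xyz',o["orientation"],degrees=True); B=R.from_euler('xyz',[180,0,yaw],degrees=True)
    t=A.inv().apply(np.array(pos)-o["tool_pos"])*1000
    print("t",o["clock"],"pos",o["tool_pos"].round(4),"ori",o["orientation"].round(1),"-> trans",t.round(0),"rot",((A.inv()*B).as_rotvec(degrees=True)/5).round(2))
E
python3 -c "
from h import *
go([.40,-.25,.30],-175)"
```

```text
t 0.1 pos [ 0.2088 -0.6414  0.2257] ori [ 179.9   -0.  -162. ] -> trans [-303.  313.  -74.] rot [ 0.02 -0.    2.61]
```

Emit:
arm_command --steps '[{"translation": [-33, 33, -17], "rotation": [0, 0, 0.6], "claw": 87}, {"translation": [-66, 66, -34], "rotation": [0, 0, 1.2], "claw": 87}, {"translation": [-100, 102, -50], "rotation": [0, 0, 1.6], "claw": 87}, {"translation": [-134, 138, -62], "rotation": [0, 0, 2], "claw": 87}, {"translation": [-168, 174, -74], "rotation": [0, 0, 2.6], "claw": 87}]'

```text
clock: 0.6
tool_pos: [0.3135, -0.426, 0.2999]
orientation: [180.0, -0.0, -175.1]
force: [1.7, -1.5, -0.6]
opening: 0.0867
gripper_force: 0.0
```

```bash
python3 -c "
from h import *
go([.40,-.25,.30],-175);go([.46,.0,.28],-193)"
```

```text
t 0.6 pos [ 0.3135 -0.426   0.2999] ori [ 180.    -0.  -175.1] -> trans [-101.  168.   -0.] rot [ 0.   -0.   -0.01]
t 0.6 pos [ 0.3135 -0.426   0.2999] ori [ 180.    -0.  -175.1] -> trans [-183.  412.   20.] rot [ 0.   -0.    3.59]
```

Emit:
arm_command --steps '[{"translation": [-21, 45, 0], "rotation": [0, 0, 0.7], "claw": 87}, {"translation": [-42, 90, 0], "rotation": [0, 0, 1.4], "claw": 87}, {"translation": [-63, 135, 0], "rotation": [0, 0, 2.1], "claw": 87}, {"translation": [-84, 180, 0], "rotation": [0, 0, 2.8], "claw": 87}, {"translation": [-105, 225, 0], "rotation": [0, 0, 3.6], "claw": 87}]'

```text
clock: 1.1
tool_pos: [0.398, -0.1925, 0.2997]
orientation: [180.0, 0.0, 166.9]
force: [2.0, -0.1, 1.3]
opening: 0.0867
gripper_force: 0.0
```

```bash
python3 -c "
from h import *
go([.50,.03,.26],-193)"
```

```text
t 1.1 pos [ 0.398  -0.1925  0.2997] ori [180.    0.  166.9] -> trans [-49. 240.  40.] rot [ 0.    0.   -0.02]
```

Emit:
arm_command --steps '[{"translation": [-10, 48, 0], "rotation": [0, 0, 0], "claw": 87}, {"translation": [-20, 96, 0], "rotation": [0, 0, 0], "claw": 87}, {"translation": [-30, 144, 0], "rotation": [0, 0, 0], "claw": 87}, {"translation": [-40, 192, 0], "rotation": [0, 0, 0], "claw": 87}, {"translation": [-49, 240, 0], "rotation": [0, 0, 0], "claw": 87}]'

```text
clock: 1.6
tool_pos: [0.4998, 0.0305, 0.2997]
orientation: [180.0, 0.0, 167.1]
force: [0.9, -0.7, 0.7]
opening: 0.0868
gripper_force: 0.0
```

```bash
python3 -c "
from h import *
go([.50,.140,.22],-193)"
```

```text
t 1.6 pos [0.4998 0.0305 0.2997] ori [180.    0.  167.1] -> trans [ 24. 107.  80.] rot [0.   0.   0.01]
```

Emit:
arm_command --steps '[{"translation": [8, 36, 26], "rotation": [0, 0, 0], "claw": 87}, {"translation": [16, 72, 53], "rotation": [0, 0, 0], "claw": 87}, {"translation": [24, 107, 80], "rotation": [0, 0, 0], "claw": 87}, {"translation": [24, 107, 80], "rotation": [0, 0, 0], "claw": 87}]'

```text
clock: 2.0
tool_pos: [0.4982, 0.1404, 0.2154]
orientation: [-179.8, -0.3, 167.2]
force: [0.2, -0.4, 0.1]
opening: 0.087
gripper_force: 0.0
```

```bash
cat >> h.py <<'E'
def wcloud(o,d):
    c,f=cam("wrist"); v,u=np.mgrid[:420,:560]; x=u-c["cx"];y=v-c["cy"];r=np.hypot(x,y)+1e-9;th=r/f
    k=np.tan(np.minimum(th,1.45))/r*d
    P=np.stack([x*k,y*k,d],-1); E=np.array(c["hand_eye"])
    T=P@E[:3,:3].T+E[:3,3]
    A=R.from_euler('xyz',o["orientation"],degrees=True).as_matrix()
    return T@A.T+o["tool_pos"]
def rects(W,m,name,mn=30):
    n,l,s,c=cv2.connectedComponentsWithStats(m.astype(np.uint8))
    for i in range(1,n):
        if s[i,4]>=mn:
            q=W[l==i]; r=cv2.minAreaRect(q[:,:2].astype(np.float32))
            print(name,c[i].round(0),s[i,4],"med",np.median(q,0).round(4),"rect",np.round(r[0],4),np.round(r[1],4),round(r[2],1))
E
python3 - <<'E'
from h import *
o,p,d=snap("wrist","w0"); print(ctrl.calibration("wrist"),o["tool_pos"])
W=wcloud(o,d); hsv=cv2.cvtColor(p,cv2.COLOR_RGB2HSV);H,S,V=cv2.split(hsv)
rects(W,(H>100)&(H<130)&(S>110)&(d>0),"blue")
rects(W,(W[...,2]>.145)&(W[...,2]<.157)&(d>0),"plate",300)
E
```

```text
{'vertical_fov': 65.70646984690485, 'cx': 276.238163294313, 'cy': 215.39168332904825, 'hand_eye': array([[-4.81351018e-04, -9.54780089e-01, -2.97312547e-01,
         8.11681779e-02],
       [ 9.99999883e-01, -4.44366379e-04, -1.91982450e-04,
        -9.04123644e-05],
       [ 5.11853204e-05, -2.97312605e-01,  9.54780191e-01,
        -1.57942712e-01],
       [ 0.00000000e+00,  0.00000000e+00,  0.00000000e+00,
         1.00000000e+00]])} [0.49822499 0.14039338 0.21542361]
blue [279. 236.] 801 med [0.5413 0.1328 0.0448] rect [0.5437 0.1324] [0.0134 0.0764] 76.5
blue [232. 328.] 74 med [0.6032 0.0684 0.1083] rect [0.6033 0.0734] [0.0346 0.0392] 23.0
plate [269. 338.] 3147 med [0.5907 0.1109 0.1561] rect [0.5977 0.114 ] [0.1991 0.0289] 79.5
```

View pics/w0.png

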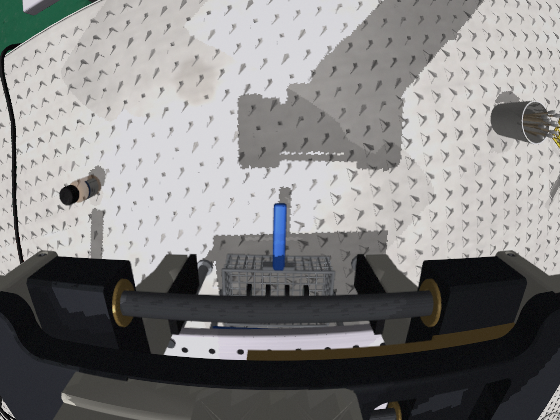

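Wrist view: steel basket at (278,280) behind the tab at (279,236), with the plate edge at row ~330. Tab size, height (0.045) and yaw (-13.5°) all match, so I'll go down on it.

```bash
python3 -c "
from h import *
go([.520,.138,.022],166.5)"
```

```text
t 2.05 pos [0.499  0.1392 0.2173] ori [-179.8   -0.2  167.2] -> trans [-21.   4. 195.] rot [-0.04 -0.04  0.14]
```

Emit:
arm_command --steps '[{"translation": [-20, 3, 40], "rotation": [0, 0, 0.1], "claw": 87}, {"translation": [-20, 3, 80], "rotation": [0, 0, 0.1], "claw": 87}, {"translation": [-20, 3, 120], "rotation": [0, 0, 0.1], "claw": 87}, {"translation": [-20, 3, 160], "rotation": [0, 0, 0.1], "claw": 87}, {"translation": [-20, 3, 196], "rotation": [0, 0, 0.1], "claw": 87}]'

```text
clock: 2.55
tool_pos: [0.5207, 0.1357, 0.0228]
orientation: [180.0, 0.0, 166.5]
force: [-0.0, -0.4, -0.2]
opening: 0.0869
gripper_force: 0.0
```

Emit:
arm_command --steps '[{"translation": [0, 0, 0], "rotation": [0, 0, 0], "claw": 0}, {"translation": [0, 0, 0], "rotation": [0, 0, 0], "claw": 0}, {"translation": [0, 0, 0], "rotation": [0, 0, 0], "claw": 0}, {"translation": [0, 0, 0], "rotation": [0, 0, 0], "claw": 0}, {"translation": [0, 0, 0], "rotation": [0, 0, 0], "claw": 0}]'

```text
clock: 3.05
tool_pos: [0.5213, 0.1371, 0.0253]
orientation: [179.9, 0.1, 166.5]
force: [0.4, 0.7, -0.1]
opening: 0.0526
gripper_force: 0.0
```

Emit:
arm_command --steps '[{"translation": [0, 0, 3], "rotation": [0, 0, 0], "claw": 0}, {"translation": [0, 0, 3], "rotation": [0, 0, 0], "claw": 0}, {"translation": [0, 0, 3], "rotation": [0, 0, 0], "claw": 0}, {"translation": [0, 0, 3], "rotation": [0, 0, 0], "claw": 0}, {"translation": [0, 0, 3], "rotation": [0, 0, 0], "claw": 0}]'

```text
clock: 3.55
tool_pos: [0.5204, 0.1366, 0.0206]
orientation: [180.0, -0.0, 166.5]
force: [-0.3, -0.2, -0.0]
opening: 0.0135
gripper_force: 30.0
```

Emit:
arm_command --steps '[{"translation": [0, 0, 0], "rotation": [0, 0, 0], "claw": 0}, {"translation": [0, 0, 0], "rotation": [0, 0, 0], "claw": 0}, {"translation": [0, 0, 0], "rotation": [0, 0, 0], "claw": 0}]'

```text
clock: 3.85
tool_pos: [0.5204, 0.1366, 0.0206]
orientation: [180.0, -0.0, 166.5]
force: [-0.5, 1.9, 0.6]
opening: 0.0134
gripper_force: 30.0
```

Emit:
arm_command --steps '[{"translation": [8, 0, 0], "rotation": [0, 0, 0], "claw": 0}, {"translation": [20, -1, 0], "rotation": [0, 0, 0], "claw": 0}, {"translation": [34, -2, 0], "rotation": [0, 0, 0], "claw": 0}, {"translation": [49, -2, 0], "rotation": [0, 0, 0], "claw": 0}, {"translation": [64, -3, 0], "rotation": [0, 0, 0], "claw": 0}]'

```text
clock: 4.35
tool_pos: [0.4558, 0.1486, 0.0206]
orientation: [-180.0, -0.0, 166.5]
force: [1.2, -0.3, -2.0]
opening: 0.0133
gripper_force: 30.0
```

Emit:
arm_command --steps '[{"translation": [15, -1, 0], "rotation": [0, 0, 0], "claw": 0}, {"translation": [30, -2, 0], "rotation": [0, 0, 0], "claw": 0}, {"translation": [45, -2, 0], "rotation": [0, 0, 0], "claw": 0}, {"translation": [60, -3, 0], "rotation": [0, 0, 0], "claw": 0}, {"translation": [71, -3, 0], "rotation": [0, 0, 0], "claw": 0}]'

```text
clock: 4.85
tool_pos: [0.3861, 0.162, 0.0207]
orientation: [-180.0, -0.0, 166.6]
force: [1.3, -0.5, -0.3]
opening: 0.0134
gripper_force: 30.0
```

Emit:
arm_command --steps '[{"translation": [0, 0, 0], "rotation": [0, 0, 0], "claw": 0}, {"translation": [0, 0, 0], "rotation": [0, 0, 0], "claw": 80}, {"translation": [0, 0, 0], "rotation": [0, 0, 0], "claw": 80}, {"translation": [0, 0, 0], "rotation": [0, 0, 0], "claw": 80}, {"translation": [0, 0, 0], "rotation": [0, 0, 0], "claw": 80}]'

```text
clock: 5.35
tool_pos: [0.388, 0.1621, 0.0206]
orientation: [-180.0, -0.0, 166.5]
force: [-1.2, -0.4, 0.2]
opening: 0.04
gripper_force: 0.0
```

```bash
python3 - <<'E'
from h import *
o,p,d=snap("top","top1");z=cloud("top",d)
H,S,V=cv2.split(cv2.cvtColor(p,cv2.COLOR_RGB2HSV))
m=(H>100)&(H<130)&(S>110)&(d>0); m[:, :230]=0; m[:,340:]=0; m[:170]=0;m[265:]=0
rects(z,m,"blue",6)
print(o["tool_pos"])
E
```

```text
blue [265. 225.] 8 med [0.4998 0.1918 0.1158] rect [0.468  0.1849] [0.0735 0.0129] 12.1
blue [290. 230.] 26 med [0.4772 0.0969 0.1145] rect [0.4584 0.1134] [0.0372 0.0697] 46.8
[0.38803028 0.16205936 0.02056132]
```

Basket is out and released; the blue bar midpoint of about (0.488,0.142) matches the expected (0.488,0.138). Now rise.

Emit:
arm_command --steps '[{"translation": [0, 0, 0], "rotation": [0, 0, 0], "claw": 80}, {"translation": [0, 0, 0], "rotation": [0, 0, 0], "claw": 80}, {"translation": [0, 0, -45], "rotation": [0, 0, 0], "claw": 80}, {"translation": [0, 0, -90], "rotation": [0, 0, 0], "claw": 80}, {"translation": [0, 0, -135], "rotation": [0, 0, 0], "claw": 80}]'

```text
clock: 5.9
tool_pos: [0.3874, 0.1616, 0.1571]
orientation: [-179.9, -0.0, 166.5]
force: [2.2, 0.8, -0.1]
opening: 0.0788
gripper_force: 0.0
```

Emit:
arm_command --steps '[{"translation": [0, 0, -45], "rotation": [0, 0, -1.6], "claw": 80}, {"translation": [-10, 2, -80], "rotation": [0, 0, -3.3], "claw": 80}, {"translation": [-20, 4, -90], "rotation": [0, 0, -5], "claw": 80}, {"translation": [-35, 5, -90], "rotation": [0, 0, -6.7], "claw": 80}, {"translation": [-50, 5, -90], "rotation": [0, 0, -8.4], "claw": 80}]'

```text
clock: 6.4
tool_pos: [0.438, 0.1554, 0.2463]
orientation: [180.0, 0.1, -151.1]
force: [0.5, 0.7, 0.1]
opening: 0.0802
gripper_force: 0.0
```

```bash
python3 -c "
from h import *
go([.496,.172,.23],-103.5)"
```

```text
t 6.4 pos [0.438  0.1554 0.2463] ori [ 1.800e+02  1.000e-01 -1.511e+02] -> trans [-59. -14.  16.] rot [-0.    0.02 -9.52]
```

Emit:
arm_command --steps '[{"translation": [-12, -3, 3], "rotation": [0, 0, -1.7], "claw": 80}, {"translation": [-24, -6, 6], "rotation": [0, 0, -3.4], "claw": 80}, {"translation": [-36, -9, 9], "rotation": [0, 0, -5.1], "claw": 80}, {"translation": [-48, -12, 12], "rotation": [0, 0, -6.8], "claw": 80}, {"translation": [-59, -14, 16], "rotation": [0, 0, -8.5], "claw": 80}]'

```text
clock: 6.9
tool_pos: [0.4965, 0.1712, 0.2294]
orientation: [180.0, -0.0, -108.6]
force: [-0.1, 0.1, 0.2]
opening: 0.08
gripper_force: 0.0
```

Emit:
arm_command --steps '[{"translation": [0, 0, 0], "rotation": [0, 0, -1], "claw": 80}, {"translation": [0, 0, 0], "rotation": [0, 0, -1], "claw": 80}, {"translation": [0, 0, 0], "rotation": [0, 0, -1], "claw": 80}]'

```text
clock: 7.2
tool_pos: [0.4959, 0.1711, 0.2295]
orientation: [180.0, -0.0, -104.1]
force: [-0.4, -1.4, 0.3]
opening: 0.08
gripper_force: 0.0
```

```bash
python3 - <<'E'
from h import *
o,p,d=snap("wrist","w1"); print(o["tool_pos"],o["orientation"])
W=wcloud(o,d); H,S,V=cv2.split(cv2.cvtColor(p,cv2.COLOR_RGB2HSV))
m=(H>100)&(H<130)&(S>110)&(d>0)
rects(W,m,"blue",30)
rects(W,m&(W[...,2]>.09)&(W[...,2]<.13),"bar",30)
rects(W,m&(W[...,2]>.03)&(W[...,2]<.06),"tab",30)
E
```

```text
[0.49586613 0.1710739  0.22951232] [ 1.79984323e+02 -1.36261762e-02 -1.04132090e+02]
blue [277. 169.] 1650 med [0.4856 0.1352 0.1147] rect [0.4872 0.1386] [0.1304 0.0115] 76.4
blue [349. 161.] 810 med [0.411  0.1553 0.0446] rect [0.4109 0.1587] [0.0202 0.076 ] 75.4
blue [  5. 270.] 66 med [0.7182 0.1379 0.2094] rect [0.7192 0.1372] [0.0026 0.0084] 59.3
bar [277. 169.] 1628 med [0.4855 0.1352 0.1147] rect [0.4863 0.1388] [0.1304 0.0096] 76.5
tab [349. 161.] 808 med [0.4111 0.1553 0.0446] rect [0.4102 0.1561] [0.0141 0.0758] 76.4
```

View pics/w1.png

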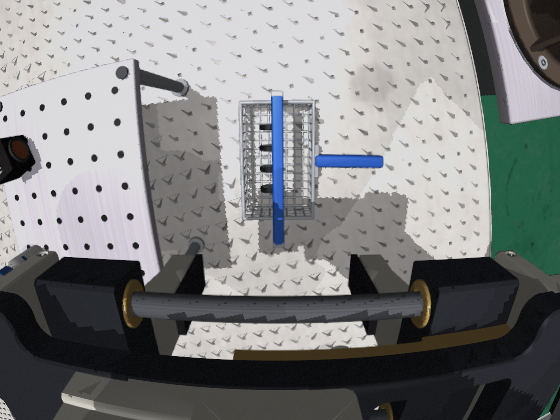

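Wrist view: basket clear of the shelf, crossbar at (277,169) and tab at (349,161). The bar measures 130 x 10 mm at z ≈ 0.115, as it should. Descending at +35 mm along the bar.

Emit:
arm_command --steps '[{"translation": [-1, 1, 35], "rotation": [0, 0, -0.1], "claw": 50}, {"translation": [-1, 1, 70], "rotation": [0, 0, -0.1], "claw": 50}, {"translation": [-1, 1, 100], "rotation": [0, 0, -0.1], "claw": 50}, {"translation": [-1, 1, 125], "rotation": [0, 0, -0.1], "claw": 50}, {"translation": [-1, 1, 138], "rotation": [0, 0, -0.1], "claw": 50}]'

```text
clock: 7.75
tool_pos: [0.4942, 0.1717, 0.0897]
orientation: [179.9, -0.1, -103.6]
force: [0.4, 1.1, 0.2]
opening: 0.0506
gripper_force: 0.0
```

Emit:
arm_command --steps '[{"translation": [0, 0, 0], "rotation": [0, 0, 0], "claw": 0}, {"translation": [0, 0, 0], "rotation": [0, 0, 0], "claw": 0}, {"translation": [0, 0, 0], "rotation": [0, 0, 0], "claw": 0}, {"translation": [0, 0, 0], "rotation": [0, 0, 0], "claw": 0}, {"translation": [0, 0, 0], "rotation": [0, 0, 0], "claw": 0}]'

```text
clock: 8.25
tool_pos: [0.4956, 0.1727, 0.0924]
orientation: [-179.9, 0.1, -103.5]
force: [0.3, -0.2, 0.0]
opening: 0.0158
gripper_force: 0.0
```

Emit:
arm_command --steps '[{"translation": [0, 0, 0], "rotation": [0, 0, 0], "claw": 0}, {"translation": [0, 0, 0], "rotation": [0, 0, 0], "claw": 0}, {"translation": [0, 0, 0], "rotation": [0, 0, 0], "claw": 0}, {"translation": [0, 0, 0], "rotation": [0, 0, 0], "claw": 0}]'

```text
clock: 8.65
tool_pos: [0.4954, 0.1726, 0.0921]
orientation: [-180.0, 0.0, -103.5]
force: [-3.0, 1.0, 5.5]
opening: 0.0094
gripper_force: 30.0
```

Emit:
arm_command --steps '[{"translation": [0, 0, -12], "rotation": [0, 0, 0], "claw": 0}, {"translation": [0, 0, -32], "rotation": [0, 0, 0], "claw": 0}, {"translation": [0, 0, -55], "rotation": [0, 0, 0], "claw": 0}, {"translation": [0, 0, -78], "rotation": [0, 0, 0], "claw": 0}, {"translation": [0, 0, -100], "rotation": [0, 0, 0], "claw": 0}]'

```text
clock: 9.15
tool_pos: [0.495, 0.1722, 0.1929]
orientation: [180.0, -0.0, -103.5]
force: [0.4, 0.4, -2.9]
opening: 0.0098
gripper_force: 30.0
```

Emit:
arm_command --steps '[{"translation": [0, 0, -16], "rotation": [0, 0, 0], "claw": 0}, {"translation": [0, 0, -32], "rotation": [0, 0, 0], "claw": 0}, {"translation": [0, 0, -32], "rotation": [0, 0, 0], "claw": 0}]'

```text
clock: 9.45
tool_pos: [0.4963, 0.1729, 0.2261]
orientation: [-179.8, 0.2, -103.5]
force: [0.1, -0.5, -3.0]
opening: 0.0093
gripper_force: 30.0
```

```bash
python3 - <<'E'
from h import *
o,p,d=snap("wrist","w2"); print(o["tool_pos"],o["orientation"])
W=wcloud(o,d); H,S,V=cv2.split(cv2.cvtColor(p,cv2.COLOR_RGB2HSV))
m=(H>100)&(H<130)&(S>110)&(d>0)
rects(W,m,"blue",60)
n,l,s,c=cv2.connectedComponentsWithStats(m.astype(np.uint8)); i=1+np.argmax(s[1:,4]); q=W[l==i]; q=q[q[:,2]>.2]
print("bar z vs y",np.polyfit(q[:,1],q[:,2],1))
r=((H<8)|(H>172))&(S>120)&(d>0)
rects(W,r,"red",30)
# hook from top view, now unobstructed?
o,p,d=snap("top","top2");z=cloud("top",d);H,S,V=cv2.split(cv2.cvtColor(p,cv2.COLOR_RGB2HSV))
rr=((H<8)|(H>172))&(S>100)&(d>0)&(z[...,2]>.18);rr[:,:330]=0;rr[:,400:]=0;rr[:150]=0;rr[260:]=0
rects(z,rr,"redtop",10)
hk=(z[...,2]>.185)&(z[...,2]<.25);hk[:,:330]=0;hk[:,400:]=0;hk[:150]=0;hk[260:]=0
rects(z,hk,"hooktop",10)
E
```

```text
[0.49626882 0.17288479 0.22610561] [-1.79841366e+02  1.62723186e-01 -1.03458064e+02]
blue [276. 182.] 5087 med [0.4833 0.1208 0.2479] rect [0.4851 0.126 ] [0.1047 0.0149] 74.3
blue [388. 188.] 1992 med [0.4151 0.1558 0.1778] rect [0.4119 0.1571] [0.0143 0.0766] 76.8
blue [  4. 268.] 107 med [0.7163 0.1404 0.208 ] rect [0.7172 0.1392] [0.0045 0.011 ] 36.0
blue [276. 331.] 299 med [0.5008 0.1955 0.2491] rect [0.4959 0.1749] [0.0544 0.0089] 76.3
bar z vs y [0.01581433 0.24597308]
redtop [361. 203.] 126 med [ 0.5584 -0.1664  0.2013] rect [ 0.5567 -0.1653] [0.0181 0.103 ] 65.0
hooktop [362. 200.] 185 med [ 0.5689 -0.1718  0.202 ] rect [ 0.5664 -0.1716] [0.0214 0.1258] 65.1
```

View pics/w2.png

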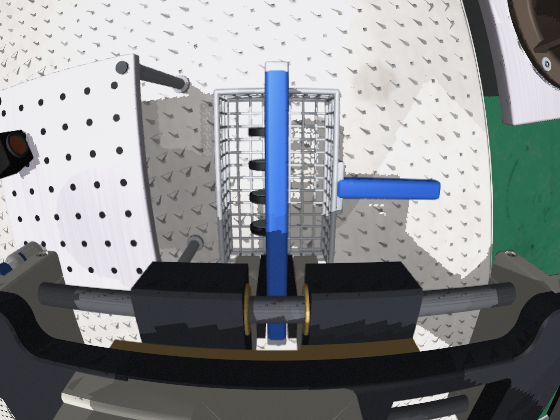

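Basket held and level (bar slope 0.9°), tab at (388,188), bar at (276,182). Hook seat is about (0.5615,-0.1685), yaw -25°. Travel to the start of the approach.

Emit:
arm_command --steps '[{"translation": [15, -3, 0], "rotation": [0, 0, 0.1], "claw": 0}, {"translation": [45, -10, 0], "rotation": [0, 0, 0.5], "claw": 0}, {"translation": [80, -18, 0], "rotation": [0, 0, 0.9], "claw": 0}, {"translation": [115, -26, 0], "rotation": [0, 0, 1.3], "claw": 0}, {"translation": [150, -34, 0], "rotation": [0, 0, 1.6], "claw": 0}]'

```text
clock: 10.05
tool_pos: [0.4923, 0.0167, 0.2225]
orientation: [179.9, -0.1, -111.5]
force: [1.2, -0.3, -2.2]
opening: 0.0095
gripper_force: 30.0
```

```bash
python3 -c "
from h import *
go([.494,-.099,.226],-115)"
```

```text
t 10.05 pos [0.4923 0.0167 0.2225] ori [ 1.799e+02 -1.000e-01 -1.115e+02] -> trans [107. -44.  -3.] rot [ 0.02 -0.02  0.69]
```

Emit:
arm_command --steps '[{"translation": [33, -13, -1], "rotation": [0, 0, 0.3], "claw": 0}, {"translation": [63, -26, -1], "rotation": [0, 0, 0.5], "claw": 0}, {"translation": [90, -37, -2], "rotation": [0, 0, 0.7], "claw": 0}, {"translation": [107, -44, -2], "rotation": [0, 0, 0.7], "claw": 0}, {"translation": [107, -44, -2], "rotation": [0, 0, 0.7], "claw": 0}]'

```text
clock: 10.55
tool_pos: [0.494, -0.0994, 0.2244]
orientation: [179.9, -0.1, -115.1]
force: [0.3, 0.8, -4.0]
opening: 0.0099
gripper_force: 30.0
```

```bash
python3 - <<'E'
from h import *
o,p,d=snap("wrist","w3"); print(o["tool_pos"],o["orientation"])
W=wcloud(o,d); H,S,V=cv2.split(cv2.cvtColor(p,cv2.COLOR_RGB2HSV))
rects(W,(H>100)&(H<130)&(S>110)&(d>0),"blue",60)
r=((H<8)|(H>172))&(S>120)&(d>0)
rects(W,r,"red",30)
go([.565,-.132,.226],-115)
E
```

```text
[ 0.49397372 -0.09942943  0.22437402] [ 1.79876107e+02 -8.85710267e-02 -1.15141410e+02]
blue [276. 182.] 5000 med [ 0.4708 -0.1474  0.2453] rect [ 0.4707 -0.1419] [0.1058 0.0214] 60.6
blue [390. 191.] 2048 med [ 0.4097 -0.0978  0.177 ] rect [ 0.4076 -0.0962] [0.0138 0.0758] 65.2
blue [276. 332.] 332 med [ 0.5036 -0.0782  0.2478] rect [ 0.4949 -0.0973] [0.0557 0.0094] 65.4
red [150. 201.] 4672 med [ 0.5487 -0.1621  0.1999] rect [ 0.5554 -0.1651] [0.0202 0.1047] 64.6
t 10.6 pos [ 0.4941 -0.0984  0.2244] ori [ 1.799e+02 -1.000e-01 -1.151e+02] -> trans [  0. -78.  -2.] rot [ 0.02 -0.01 -0.02]
```

View pics/w3.png

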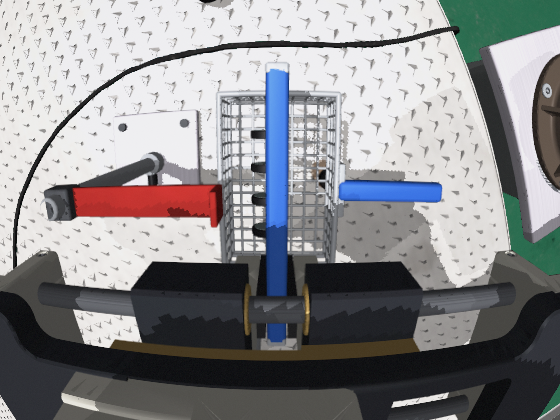

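Wrist view: red strip at (145,201), lip at (216,205), post at (60,203), bar at (276,182). They are laterally aligned within about 1.5 mm and the bar sits about 16 mm above the lip top. Now moving 74 mm along the hook.

Emit:
arm_command --steps '[{"translation": [0, -10, 0], "rotation": [0, 0, 0], "claw": 0}, {"translation": [0, -26, 0], "rotation": [0, 0, 0], "claw": 0}, {"translation": [0, -43, 0], "rotation": [0, 0, 0], "claw": 0}, {"translation": [0, -60, 0], "rotation": [0, 0, 0], "claw": 0}, {"translation": [0, -74, 0], "rotation": [0, 0, 0], "claw": 0}]'

```text
clock: 11.1
tool_pos: [0.5636, -0.1281, 0.2251]
orientation: [180.0, -0.0, -114.9]
force: [-0.2, -0.0, -3.1]
opening: 0.0096
gripper_force: 30.0
```

Emit:
arm_command --steps '[{"translation": [0, 0, 0], "rotation": [0, 0, 0], "claw": 0}, {"translation": [0, 0, 8], "rotation": [0, 0, 0], "claw": 0}, {"translation": [0, 0, 16], "rotation": [0, 0, 0], "claw": 0}, {"translation": [0, 0, 24], "rotation": [0, 0, 0], "claw": 0}, {"translation": [0, 0, 30], "rotation": [0, 0, 0], "claw": 0}]'

```text
clock: 11.6
tool_pos: [0.5617, -0.1281, 0.1946]
orientation: [179.9, -0.0, -115.0]
force: [0.0, 0.0, -2.8]
opening: 0.0093
gripper_force: 30.0
```

```bash
python3 - <<'E'
from h import *
o,p,d=snap("wrist","w4"); print(o["tool_pos"],o["orientation"],o["force"])
W=wcloud(o,d); H,S,V=cv2.split(cv2.cvtColor(p,cv2.COLOR_RGB2HSV))
rects(W,(H>100)&(H<130)&(S>110)&(d>0),"blue",60)
rects(W,((H<8)|(H>172))&(S>120)&(d>0),"red",30)
E
```

```text
[ 0.56165989 -0.12806083  0.19459818] [ 1.79946488e+02 -1.81514997e-02 -1.14951842e+02] [ 0.04624964  0.04672609 -2.7706647 ]
blue [276. 182.] 5015 med [ 0.5387 -0.1764  0.216 ] rect [ 0.5426 -0.1725] [0.1048 0.0139] 65.1
blue [393. 189.] 1842 med [ 0.474 -0.126  0.147] rect [ 0.4782 -0.128 ] [0.0168 0.0891] 61.3
blue [276. 331.] 326 med [ 0.5712 -0.1065  0.2178] rect [ 0.5626 -0.1259] [0.056  0.0092] 65.8
red [211. 209.] 4181 med [ 0.575  -0.175   0.1998] rect [ 0.5766 -0.175 ] [0.0203 0.0565] 64.5
red [329. 211.] 3203 med [ 0.5225 -0.1503  0.2   ] rect [ 0.5249 -0.151 ] [0.0219 0.0368] 63.1
```

View pics/w4.png

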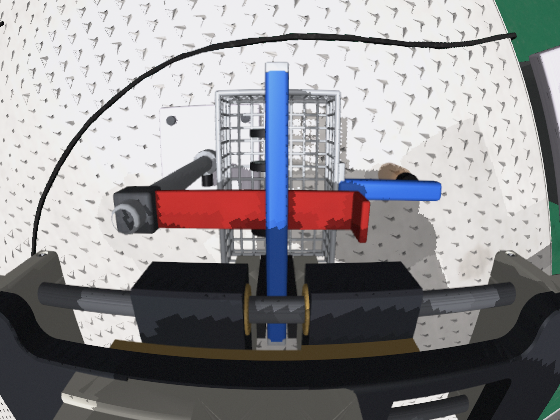

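Wrist view: the bar at (276,205) lies between lip (362) and post (135), crossing the strip, with about 8 mm still to go. Lower until the load comes off.

Emit:
arm_command --steps '[{"translation": [0, 0, 3], "rotation": [0, 0, 0], "claw": 0}, {"translation": [0, 0, 5], "rotation": [0, 0, 0], "claw": 0}, {"translation": [0, 0, 7], "rotation": [0, 0, 0], "claw": 0}, {"translation": [0, 0, 7], "rotation": [0, 0, 0], "claw": 0}]'

```text
clock: 12.05
tool_pos: [0.5622, -0.1282, 0.1885]
orientation: [180.0, 0.0, -115.0]
force: [0.1, 0.4, -3.3]
opening: 0.0098
gripper_force: 30.0
```

Emit:
arm_command --steps '[{"translation": [0, 0, 1], "rotation": [0, 0, 0], "claw": 0}, {"translation": [0, 0, 2], "rotation": [0, 0, 0], "claw": 0}, {"translation": [0, 0, 2], "rotation": [0, 0, 0], "claw": 0}]'

```text
clock: 12.35
tool_pos: [0.5627, -0.1283, 0.1873]
orientation: [-179.9, 0.0, -114.9]
force: [0.1, 1.3, 2.3]
opening: 0.0094
gripper_force: 30.0
```

Seated: the force flipped from -3.3 to +2.3 N. Open.

Emit:
arm_command --steps '[{"translation": [0, 0, 0], "rotation": [0, 0, 0], "claw": 50}, {"translation": [0, 0, 0], "rotation": [0, 0, 0], "claw": 50}, {"translation": [0, 0, 0], "rotation": [0, 0, 0], "claw": 50}, {"translation": [0, 0, 0], "rotation": [0, 0, 0], "claw": 50}, {"translation": [0, 0, 0], "rotation": [0, 0, 0], "claw": 50}]'

```text
clock: 12.85
tool_pos: [0.5623, -0.1283, 0.1866]
orientation: [180.0, -0.0, -115.0]
force: [-0.1, -0.6, -0.6]
opening: 0.044
gripper_force: 0.0
```

Emit:
arm_command --steps '[{"translation": [0, 0, 0], "rotation": [0, 0, 0], "claw": 50}, {"translation": [0, 0, 0], "rotation": [0, 0, 0], "claw": 50}, {"translation": [0, 0, -10], "rotation": [0, 0, 0], "claw": 50}, {"translation": [0, 0, -30], "rotation": [0, 0, 0], "claw": 50}, {"translation": [0, 0, -55], "rotation": [0, 0, 0], "claw": 50}]'

```text
clock: 13.35
tool_pos: [0.5619, -0.1283, 0.2422]
orientation: [179.9, -0.0, -115.0]
force: [-0.0, -0.1, -0.1]
opening: 0.0504
gripper_force: 0.0
```

Emit:
arm_command --steps '[{"translation": [0, 0, -30], "rotation": [0, 0, 0], "claw": 50}, {"translation": [0, 0, -60], "rotation": [0, 0, 0], "claw": 50}, {"translation": [0, 0, -90], "rotation": [0, 0, 0], "claw": 50}, {"translation": [0, 0, -90], "rotation": [0, 0, 0], "claw": 50}, {"translation": [0, 0, -90], "rotation": [0, 0, 0], "claw": 50}]'

```text
clock: 13.85
tool_pos: [0.5625, -0.1282, 0.3329]
orientation: [-179.9, 0.1, -115.0]
force: [0.0, 0.3, -1.0]
opening: 0.0499
gripper_force: 0.0
```

```bash
python3 - <<'E'
from h import *
for k in ("w5","w6"):
    o,p,d=snap("wrist",k); print(o["clock"],o["tool_pos"])
    W=wcloud(o,d); H,S,V=cv2.split(cv2.cvtColor(p,cv2.COLOR_RGB2HSV))
    m=(H>100)&(H<130)&(S>110)&(d>0)
    rects(W,m,"blue",60); rects(W,((H<8)|(H>172))&(S>120)&(d>0),"red",30)
    n,l,s,c=cv2.connectedComponentsWithStats(m.astype(np.uint8)); i=1+np.argmax(s[1:,4]); q=W[l==i]
    a=q[:,:2]@[.423,.906]; print("slope",np.polyfit(a,q[:,2],1))
E
```

```text
13.85 [ 0.56252873 -0.12820023  0.33291383]
blue [277. 165.] 1517 med [ 0.5451 -0.1643  0.2097] rect [ 0.5482 -0.1606] [0.1292 0.0117] 65.1
blue [350. 159.] 696 med [ 0.473  -0.126   0.1392] rect [ 0.4763 -0.1279] [0.0153 0.0751] 62.3
red [240. 166.] 1309 med [ 0.5763 -0.1752  0.1998] rect [ 0.5771 -0.1752] [0.0196 0.0554] 64.0
red [304. 167.] 933 med [ 0.5244 -0.1502  0.1999] rect [ 0.5261 -0.1484] [0.0236 0.0367] 66.3
slope [-0.00830064  0.20934096]
13.9 [ 0.56206012 -0.12814203  0.33168573]
blue [276. 165.] 1548 med [ 0.5452 -0.1645  0.2096] rect [ 0.5481 -0.1608] [0.1291 0.0118] 64.6
blue [350. 160.] 708 med [ 0.472  -0.1263  0.1397] rect [ 0.4716 -0.126 ] [0.0274 0.0841] 50.1
red [239. 167.] 1274 med [ 0.5766 -0.1751  0.1998] rect [ 0.578  -0.1735] [0.0229 0.055 ] 63.9
red [304. 168.] 952 med [ 0.5242 -0.1503  0.1999] rect [ 0.5255 -0.1504] [0.0197 0.0366] 65.2
slope [-0.00279931  0.20867348]
```

View pics/w6.png

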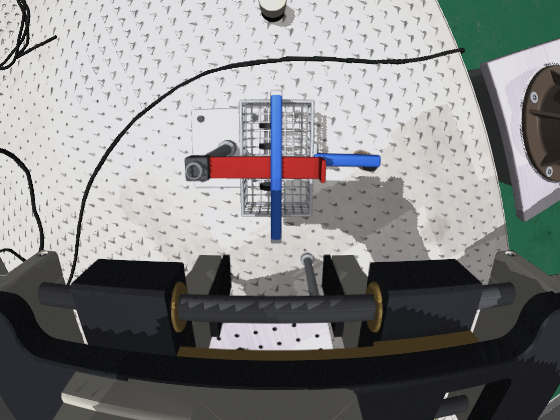

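Wrist view: the basket hangs level with its bar (276,165) across the red strip between lip (323) and post (198), and the gripper is clear. I'll let it settle for half a second and hand in.

Emit:
arm_command --steps '[{"translation": [0, 0, -10], "rotation": [0, 0, 0], "claw": 50}, {"translation": [0, 0, -10], "rotation": [0, 0, 0], "claw": 50}, {"translation": [0, 0, -10], "rotation": [0, 0, 0], "claw": 50}, {"translation": [0, 0, -10], "rotation": [0, 0, 0], "claw": 50}, {"translation": [0, 0, -10], "rotation": [0, 0, 0], "claw": 50}]'

```text
clock: 14.45
tool_pos: [0.5622, -0.1282, 0.3413]
orientation: [180.0, -0.0, -115.0]
force: [-0.8, 0.8, -0.4]
opening: 0.0501
gripper_force: 0.0
```

```bash
python3 - <<'E'
from h import *
o,p,d=snap("wrist","w7"); W=wcloud(o,d); H,S,V=cv2.split(cv2.cvtColor(p,cv2.COLOR_RGB2HSV))
rects(W,(H>100)&(H<130)&(S>110)&(d>0),"blue",60)
print(ctrl.close_job())
E
```

```text
blue [276. 163.] 1472 med [ 0.5449 -0.165   0.2097] rect [ 0.5483 -0.1609] [0.1308 0.0119] 65.2
blue [348. 158.] 665 med [ 0.4726 -0.1263  0.1389] rect [ 0.4722 -0.1267] [0.0259 0.0836] 50.3
the job is handed in; nothing more can be done
None
```

The basket was pulled clear of the shelf, let go, lifted by its handle and hung level and still on the red hook; I handed the job in at about 14.5 s, no verdict was returned, and I kept clear of the pot, bottle and can but did not re-measure them.

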